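# Change the quick-release nozzle on the air duster

### The job

The electric air duster stands upright in its charging base with the wide flat nozzle on; we need the narrow cone-shaped nozzle on it to blow out the laptop's fan. Hold the duster's release button in while you pull the flat nozzle off and stand it in the empty middle pocket of the nozzle stand, then push the cone nozzle into the duster until its catch clicks and the nozzle sits fully home. Never tug against the closed catch or ram the nozzle in: firm thumb pressure is plenty, and more than about 30 N breaks the socket. Leave the brush nozzle and the dish of screws where they are.

Things in the scene. Friction and masses are not known exactly. Their poses are not given: they have to be found in the camera images.
- flat_nozzle: grey plastic nozzle on the duster at the start. Every nozzle has a grip block 34 mm in x, 38 in y, 25 tall; origin = centre of the block's flat underside (the shoulder), z along the axis towards the mouth. This one flares above the block to a flat slot 48 mm wide in y, 11 in x; top 42 mm over the origin. About 45 g; works either way round (half a turn about z).
- cone_nozzle: grey plastic nozzle to fit, in one of the two outer pockets of the nozzle stand at the start: above the grip block (as flat_nozzle's) a round cone, 28 mm across, narrowing to a 10 mm tip that ends 46 mm over the origin. Origin, axes, weight as flat_nozzle.
- spigot_end (a point): centre of the lower end of the cone nozzle's spigot, 25 mm below its origin. All three nozzles have the same spigot under the shoulder: 24 mm in x, 28 in y, 25 long, the last 7 mm tapering to 16.5 x 20.5; grooves 6 mm wide and 3.5 deep cross both x faces 6 to 12 mm below the shoulder.
- brush_nozzle: grey plastic nozzle that stays in the other outer pocket: above the grip block an oval ring of short bristles about 30 mm across, top 43 mm over the origin. Origin and axes as flat_nozzle.
- duster: the air duster: grey rounded upright body, 70 x 76 x 110 mm, loop handle on its +y side, in a fixed charging base. Origin at the centre of its underside, z up; release button on its -x side. It stands on a sprung foot: pushed down it gives way by some millimetres, at most 6, and comes back up.
- socket_rim (a point): centre of the flat top rim of the socket, 144 mm over the duster's origin, axes as the duster's. The socket is a throat 25.5 mm in x, 29.5 in y, 34 deep in a neck 30 x 35 mm, 34 tall. A nozzle is home with its shoulder 0 to 1.3 mm above this point, its x axis along the duster's x (either way).
- catch_nose: origin at the tip of the spring catch inside the throat, 9 mm under the rim, on the +x side. The spigot's taper pushes it aside (up to about 12 N); it snaps into the groove 1 mm before the shoulder meets the rim. A sprung rubber seal on the rim stands 1.8 mm high and resists the last part: 4 N free, 8 N at home. Pressing with about 15 N seats the nozzle surely.
- release_button (a joint): inward travel of the button in m along the duster's +x: 0 out (catch in the groove), 0.0055 fully in. It presses back with 3.5 N at 0 and 8 N at 4.5 mm, plus up to 5 N friction while a nozzle hangs on the catch. From 3 mm on the catch is clear. Button and catch are one part: it also dips while a nozzle is pushed in, and springs out at the click.
- button_face (a point): centre of the button's face, 16 mm wide in y, 10 tall, 10 mm under the rim. Out, it is 21.5 mm from the socket axis: 4.5 mm proud of the seated nozzle's grip block just above it. Flat pads closed along x over both button and block press it 4 to 5 mm, then grip the block. Its top edge is bevelled. On the far side a finger rest on the neck, same height, is flush with the block.
- nozzle_stand: fixed grey metal stand, foot 86 mm in x, 190 in y, 4 thick; a raised row of three pockets along y on it, 31 mm wide in x, 178 long, top 62 mm up. Origin: centre of its underside, z up. Pockets 27 mm in x, 31.5 in y, over 34 deep, at y = -56, 0, +56 mm. A nozzle stands in one with its shoulder on the top edge, x along the stand's x, block 1.5 mm over each side.
- free_pocket (a point): centre of the mouth of the empty middle pocket, at the height of the row's top edge; axes as nozzle_stand's.
- screw_dish: loose pressed-steel dish of small screws, 85 mm across and 18 tall, a bystander; origin at the centre of its underside.

How it is judged:
By the outcome, as a careful person would: the job done as asked, in the order asked, and still so for the second after the job is handed in, with the robot touching nothing.
It also fails if it takes over 61 s, if anything falls off the work surface, if the arm or the gripper's body presses on something with over 40 N, if the wrist force passes 120 N, or if a joint passes its speed limit or range.

### The arm

A 6-joint arm with a two-finger parallel gripper is mounted at the origin on a cart in front of the work surface, level with it; the furniture and walls round the work are solid. World frame = base frame: x ahead of the robot, y to its left, z up, the work surface at z = 0. Lengths are in m, angles in degrees, forces in N, time in s.
With the tool pointing down it reaches from about 0.4 to 0.825 m from the base axis. Payload 7 kg.
Tool frame: the origin (TCP) lies on the centre line of the jaws, within the pads' length; the fingertips stand 11 mm ahead of it and the grasp point (between the pads) lies 8 mm behind it; z points along the fingers, y is the direction in which the jaws open and shut (so a half turn about z gives the same grasp; the last joint's range is limited). The gripper opens to 88 mm and grips with 3 to 60 N. Pads are 19 mm wide; open, the fingers measure 130 mm over their backs; the gripper's body (78 mm by 193 mm) begins 47 mm behind the grasp point.
Start: joints at [82.626, 20.546, 0.682, 0, -70.136, -16.507], TCP at [0.273, 0.617, 0.202] pointing down, gripper open.
Joint ranges: [-176.03, 176.03], [-82.01, 121.73], [-58.28, 71.71], [-173.87, 95.51], [-174.79, -0.11], [-173.66, 173.66]. Speed limits (degrees/s): [136.94, 136.94, 172.46, 180, 180, 180].

### API

Orientations are given as [roll, pitch, yaw] about the fixed x, y, z axes, in that order (R = Rz(yaw) Ry(pitch) Rx(roll)).
In Python, from plant import ctrl, cams, order gives the robot as it stands.
- The arm moves only by the tool jog_arm, never from a script. Its argument "motion" is a list of rows, each an object with "offset": the shift along the tool's x, y, z in mm, a list of three; "roll": the turn about the tool's z in rad; "hand": the finger opening in mm, from 0 to 87.6. A call has 1 to 20 rows; each row is the pose to reach, as a shift and turn from the pose commanded when the call began, along the tool's axes at that moment; what a row does not reach only later rows make up. A row lasts 1/12 s, in which the tool goes at most 41.7 mm and 7.16 degrees, less where a joint would pass 70% of its speed; a pose out of reach is approached as far as the arm can. A call with a gripper value outside its range is refused whole. The fingers move at their own pace and stop on an object; the grip force is fixed at half the most. Time passes only in rows, so rows that repeat a pose let the fingers close. It gives the time, the measured TCP pose, the force and the opening at its end, in the units of the state.
- ctrl.get_obs(): the state, without advancing time (a new reading comes with each control period).
- cams.snapshot(name): name is "side" or "top" or "wrist"; returns a dict with "img" (400x640x3 uint8, red, green, blue), "K" (3x3 intrinsics, pixels), "D" ([k1, k2, p1, p2, k3] as OpenCV has them; the pictures are not rectified), "cam_to_world" (4x4, takes a point from camera to world coordinates); the wrist camera has in their place "T_tool_cam" (4x4, takes a point from camera to tool coordinates, whose origin is the TCP and whose axes are the flange's). Camera axes: x right, y down, z forward; pixel columns grow to the right and rows downward; lengths in m; the calibration is good to about 2 mm. A picture is of the moment at which its call begins: read the wrist's pose just before it. There is no depth.
- order.close_job(): hands the job in, once; it reports no verdict.
The state is a dict: "clock": time; "joint_pos": joint angles; "qvel": joint speeds; "tau": joint torques, N m; "tool_pos": TCP position; "orientation": TCP orientation; "force": force on the tool from outside, world axes, zero at the start; "moment": the same for the moment, N m; "opening": finger opening in m.
Only numpy, scipy, OpenCV 4.12 (cv2) and the standard library are available. Lean on these libraries where they do the work, as an engineer would, in place of code of your own. Each camera call takes 0.05 s, during which the arm holds its last target. There are 200 camera calls.

## Working session

There is one attempt and no reset: what is moved stays moved. The work goes in short steps, Python scripts to look and compute and a tool call to move; the robot and the scene stay as the last step left them, time stands still between calls to the robot, and variables do not carry over. Pictures are saved under pics/ and viewed, about 8 in all and at most 12, crops included, and the job is handed in when it is done.

Besides the shell and the picture viewer there is one more tool, called by a JSON object that holds its "op" and its "data", one argument or row to a line. jog_arm: Moves the arm, as the interface text tells. Its arguments: {"type":"object","properties":{"motion":{"type":"array"}},"required":["motion"]}

```bash
mkdir -p pics; ls; cat > h.py <<'E'
import numpy as np, cv2, json
from scipy.spatial.transform import Rotation as R
from plant import ctrl, cams, order
def tool():
    o=ctrl.get_obs(); T=np.eye(4); T[:3,:3]=R.from_euler('xyz',o['orientation'],degrees=True).as_matrix(); T[:3,3]=o['tool_pos']; return T
def snap(n,f):
    T=tool(); s=cams.snapshot(n); C=s['cam_to_world'] if n!='wrist' else T@np.array(s['T_tool_cam'])
    cv2.imwrite(f'pics/{f}.png',s['img'][:,:,::-1]); np.savez(f'pics/{f}.npz',K=s['K'],D=s['D'],C=C)
def ray(f,uv):
    d=np.load(f'pics/{f}.npz'); p=cv2.undistortPoints(np.array([[uv]],float),d['K'],d['D'])[0,0]
    v=d['C'][:3,:3]@np.array([p[0],p[1],1]); return d['C'][:3,3],v/np.linalg.norm(v)
def tri(*obs):
    A=0;b=0;L=[ray(*o) for o in obs]
    for c,v in L: P=np.eye(3)-np.outer(v,v); A=A+P; b=b+P@c
    x=np.linalg.solve(A,b); return x,[round(1000*float(np.linalg.norm((np.eye(3)-np.outer(v,v))@(x-c))),1) for c,v in L]
def atz(f,uv,z):
    c,v=ray(f,uv); return c+v*(z-c[2])/v[2]
def proj(f,p):
    d=np.load(f'pics/{f}.npz'); W=np.linalg.inv(d['C']); return cv2.projectPoints(np.atleast_2d(np.array(p,float)),cv2.Rodrigues(W[:3,:3])[0],W[:3,3],d['K'],d['D'])[0][:,0]
E
python3 - <<'E'
from h import *
import cv2
o=ctrl.get_obs();print(o)
for n in('top','side','wrist'): snap(n,n+'0')
for n in('top','side','wrist'):
    d=np.load(f'pics/{n}0.npz');print(n,d['K'].round(1).tolist(),d['C'].round(3).tolist())
E
```

```text
pics
{'clock': 0.0, 'joint_pos': array([ 8.26269365e+01,  2.05903571e+01,  6.33867591e-01, -1.98404942e-02,
       -7.01323513e+01, -1.65075546e+01]), 'qvel': array([-0.00339179,  0.02983432, -0.01636548, -0.02370763, -0.03082199,
        0.01769349]), 'tau': array([ 1.20999443e-04, -5.82718849e+01,  2.93053758e+01,  6.99712381e+00,
        7.01902361e-03, -1.49023922e-04]), 'tool_pos': array([0.27307317, 0.61674429, 0.20113644]), 'orientation': array([ 1.79909521e+02, -7.36324647e-03, -2.38873695e+01]), 'force': array([-0.47545996,  0.88343608,  0.48229673]), 'moment': array([-0.07236113,  0.00598378, -0.03795176]), 'opening': 0.08804059515751483}
top [[450.9, 0.0, 325.3], [0.0, 450.9, 200.4], [0.0, 0.0, 1.0]] [[-0.024, -0.995, 0.097, 0.378], [-1.0, 0.023, -0.007, 0.09], [0.005, -0.097, -0.995, 0.975], [0.0, 0.0, 0.0, 1.0]]
side [[427.9, 0.0, 318.5], [0.0, 427.9, 198.4], [0.0, 0.0, 1.0]] [[0.997, -0.032, 0.075, 0.379], [-0.08, -0.563, 0.822, -0.632], [0.016, -0.826, -0.564, 0.579], [0.0, 0.0, 0.0, 1.0]]
wrist [[277.9, 0.0, 322.3], [0.0, 277.9, 198.8], [0.0, 0.0, 1.0]] [[-0.405, -0.868, -0.286, 0.35], [-0.914, 0.385, 0.125, 0.584], [0.001, 0.313, -0.95, 0.385], [0.0, 0.0, 0.0, 1.0]]
```

View pics/top0.png

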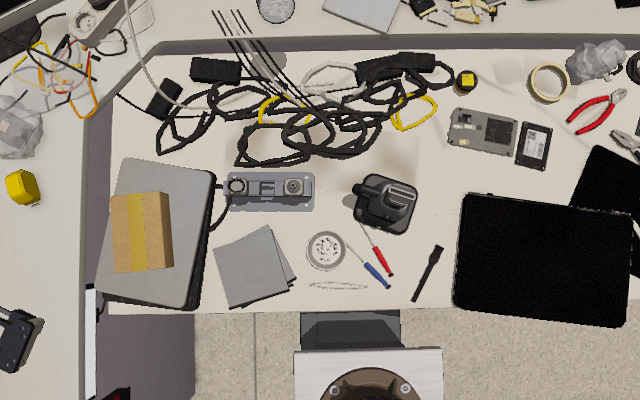

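View pics/side0.png

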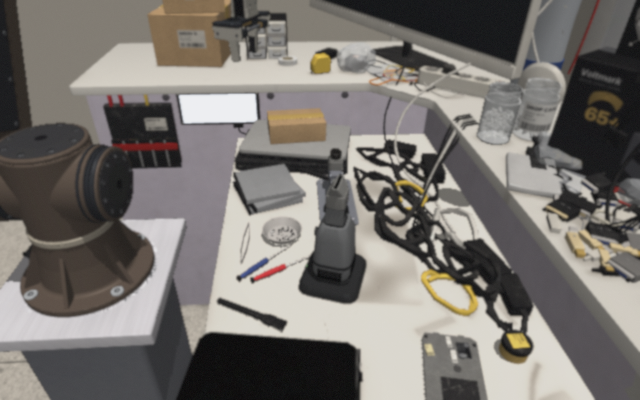

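The top view shows the stand at about (269,190), with the cone or brush at (237,186) and (293,187). The duster is at about (385,200), the dish at (325,250). The side view shows the duster at (335,240), in front of the stand. I'll enlarge these.

```bash
python3 - <<'E'
import cv2,numpy as np
a=cv2.imread('pics/top0.png')[155:245,215:425]; b=cv2.imread('pics/side0.png')[140:305,270:390]
a=cv2.resize(a,None,fx=3.8,fy=3.8,interpolation=cv2.INTER_CUBIC)
cv2.imwrite('pics/ca.png',a)
w=cv2.imread('pics/wrist0.png'); 
b=cv2.resize(b,None,fx=3.6,fy=3.6,interpolation=cv2.INTER_CUBIC); w=cv2.resize(w,None,fx=.5,fy=.5)
c=np.zeros((594,432+320,3),np.uint8); c[:,:432]=b; c[:200,432:]=w; cv2.imwrite('pics/cb.png',c)
E
```

```text
(no output)
```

View pics/ca.png

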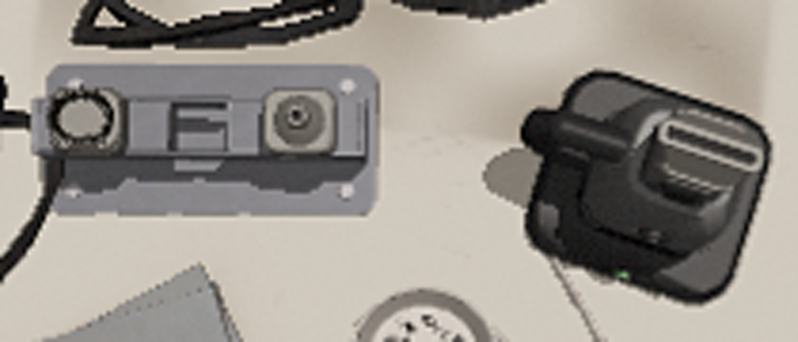

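View pics/cb.png

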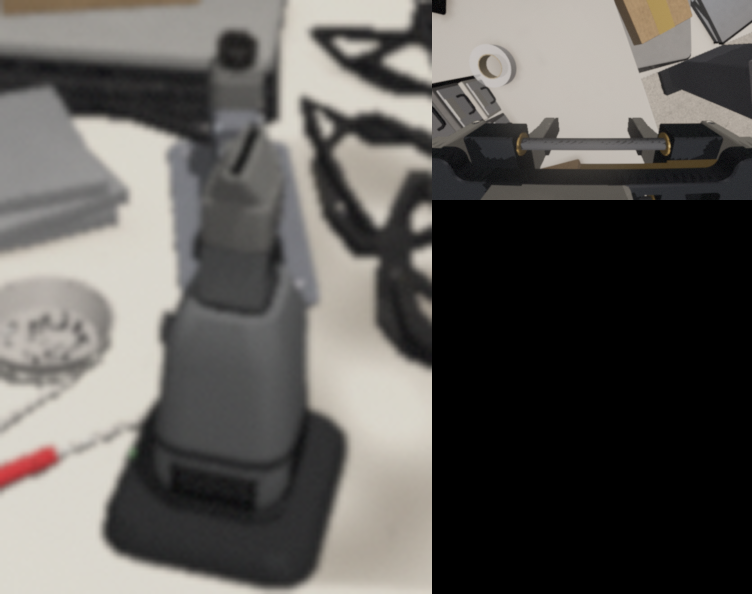

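Slot mouth centre: top at about (402.4,193.4), side at about (338.3,181.7). Cone tip: top (292.9,185.8). Brush centre: top (236.6,186.1), side (335.8,153.3). The brush is in the +y pocket and the cone in the -y pocket. The duster's yaw is about -15°, with the button facing the robot.

```bash
python3 - <<'E'
from h import *
f=lambda u,v:(215+u/3.8,155+v/3.8)
s,e=tri(('top0',f(712,146)),('side0',(338.3,181.7)));print('slot',s.round(4),e)
a=atz('top0',f(665,133),s[2]);b=atz('top0',f(762,160),s[2]);d=a-b;print('yaw',np.degrees(np.arctan2(-d[0],d[1])))
b_,e=tri(('top0',f(82,118)),('side0',(335.8,152.5)));print('brush',b_.round(4),e)
z=.108;print('cone',atz('top0',f(296,117),z),'brush',atz('top0',f(82,118),.105))
print('pocket',atz('top0',f(200,128),.062))
p=atz('top0',f(50,65),.004);q=atz('top0',f(370,65),.004);d=p-q;print('stand yaw',np.degrees(np.arctan2(-d[0],d[1])))
print(atz('top0',f(347,86),.004),atz('top0',f(72,190),.004))
print('T_tool_cam',np.array(cams.snapshot('wrist')['T_tool_cam']).round(3).tolist())
E
```

```text
slot [ 0.4622 -0.0479  0.2103] [1.3, 1.3]
yaw -16.960428274708356
brush [0.4967 0.2569 0.0994] [1.7, 1.7]
cone [0.49179468 0.14589839 0.108     ] brush [0.49429403 0.25595629 0.105     ]
pocket [0.49311645 0.20054938 0.062     ]
stand yaw -1.3852766682954132
[0.52269145 0.12307106 0.004     ] [0.46658865 0.28109186 0.004     ]
T_tool_cam [[0.0, -0.95, -0.313, 0.084], [1.0, 0.0, 0.0, -0.001], [0.0, -0.313, 0.95, -0.184], [0.0, 0.0, 0.0, 1.0]]
```

{"op": "jog_arm", "data": {
  "motion": [
    {"offset": [0, 0, -42], "roll": 0.1, "hand": 87},
    {"offset": [0, 0, -80], "roll": 0.2, "hand": 87},
    {"offset": [30, 26, -80], "roll": 0.3, "hand": 87},
    {"offset": [60, 51, -80], "roll": 0.4, "hand": 87},
    {"offset": [90, 77, -80], "roll": 0.5, "hand": 87},
    {"offset": [120, 102, -80], "roll": 0.6, "hand": 87},
    {"offset": [150, 128, -80], "roll": 0.7, "hand": 87},
    {"offset": [180, 153, -80], "roll": 0.8, "hand": 87},
    {"offset": [210, 179, -80], "roll": 0.9, "hand": 87},
    {"offset": [240, 205, -80], "roll": 1.0, "hand": 87},
    {"offset": [270, 230, -80], "roll": 1.1, "hand": 87},
    {"offset": [300, 256, -80], "roll": 1.176, "hand": 87},
    {"offset": [330, 281, -80], "roll": 1.176, "hand": 87},
    {"offset": [360, 307, -80], "roll": 1.176, "hand": 87},
    {"offset": [386, 329, -80], "roll": 1.176, "hand": 87},
    {"offset": [386, 329, -80], "roll": 1.176, "hand": 87},
    {"offset": [386, 329, -80], "roll": 1.176, "hand": 87}
  ]
}}

```text
clock: 1.62
tool_pos: [0.4935, 0.1583, 0.2819]
orientation: [180.0, -0.0, -91.5]
force: [-0.3, 0.1, 0.4]
opening: 0.0868
```

```bash
python3 - <<'E'
from h import *
o=ctrl.get_obs();print(o['clock'],o['tool_pos'],o['orientation'],o['joint_pos'])
snap('wrist','w1')
E
```

```text
1.6167 [0.49345526 0.1583418  0.281921  ] [ 1.79985935e+02 -7.59738334e-03 -9.14674739e+01] [ 3.95094947e+01  3.09328158e+00 -1.12757372e+01 -3.59945030e-03
 -7.56465817e+01 -4.09760767e+01]
```

{"op": "jog_arm", "data": {
  "motion": [
    {"offset": [40, 6, -18], "roll": 0.1, "hand": 87},
    {"offset": [80, 12, -18], "roll": 0.2, "hand": 87},
    {"offset": [120, 18, -18], "roll": 0.27, "hand": 87},
    {"offset": [160, 24, -18], "roll": 0.27, "hand": 87},
    {"offset": [200, 30, -18], "roll": 0.27, "hand": 87},
    {"offset": [240, 37, -18], "roll": 0.27, "hand": 87},
    {"offset": [245, 37, -18], "roll": 0.27, "hand": 87},
    {"offset": [245, 37, -18], "roll": 0.27, "hand": 87}
  ]
}}

```text
clock: 2.33
tool_pos: [0.4502, -0.0849, 0.3003]
orientation: [-180.0, 0.0, -106.8]
force: [-0.3, 0.5, 0.2]
opening: 0.0872
```

```bash
python3 - <<'E'
from h import *
o=ctrl.get_obs();print(o['clock'],o['tool_pos'],o['orientation'])
snap('wrist','w2')
a=cv2.imread('pics/w1.png');b=cv2.imread('pics/w2.png')
for p in(a,b):
  for u in range(0,640,100): cv2.putText(p,str(u),(u,8),0,.3,(0,0,255))
  for v in range(0,400,50): cv2.putText(p,str(v),(0,v+4),0,.3,(0,0,255))
c=np.vstack([a[:300,100:540],b[:300,100:540]]);cv2.imwrite('pics/c2.png',c)
E
```

```text
2.3333 [ 0.45023244 -0.08493948  0.3002561 ] [-1.79975571e+02  1.79467767e-02 -1.06839770e+02]
```

View pics/c2.png

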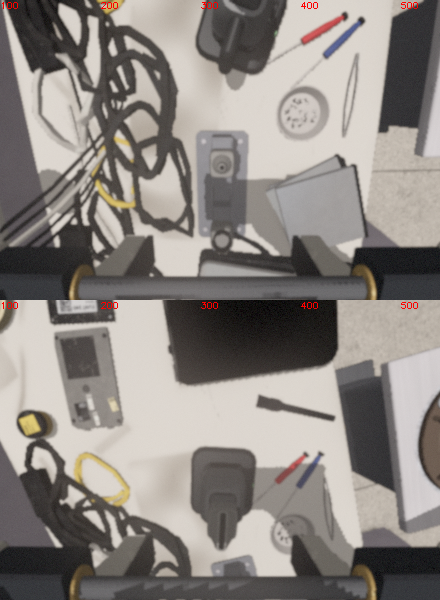

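The wrist views show the cone in w1 at about (322,163) with the brush at about (321,240), and the duster nozzle slot in w2 at about (322,230). I'll crop in closer.

```bash
python3 - <<'E'
import cv2,numpy as np
a=cv2.imread('pics/w1.png')[120:255,285:365];b=cv2.imread('pics/w2.png')[135:270,280:370]
r=lambda p:cv2.resize(p,None,fx=4.4,fy=4.4,interpolation=cv2.INTER_CUBIC)
cv2.imwrite('pics/c3.png',np.hstack([r(a),r(b)]));print(r(a).shape)
E
```

```text
(594, 352, 3)
```

View pics/c3.png

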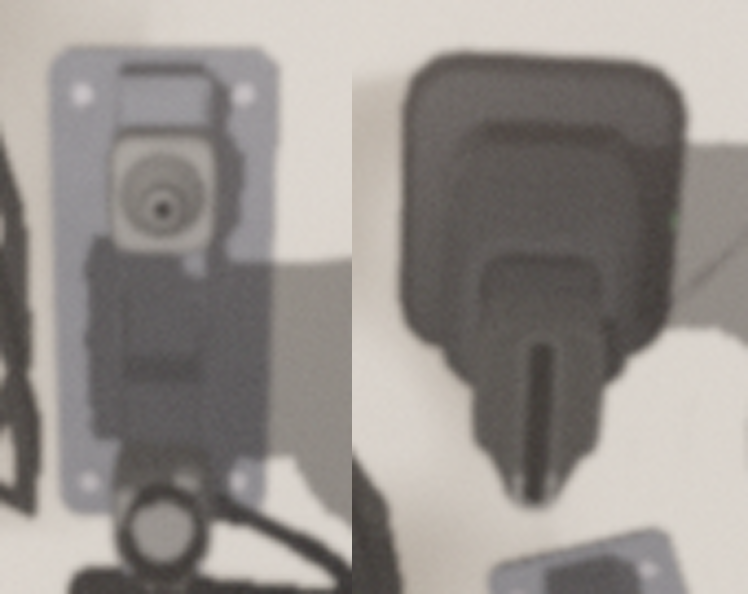

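```bash
python3 - <<'E'
from h import *
f=lambda u,v:(215+u/3.8,155+v/3.8)
g=lambda u,v:(280+u/4.4,135+v/4.4); h=lambda u,v:(285+u/4.4,120+v/4.4)
t=('top0',f(712,146));s=('side0',(338.3,181.7));w=('w2',g(186,422))
for L in([t,s,w],[t,w],[s,w]): x,e=tri(*L);print('slot',x.round(4),e)
z=.208
a=atz('w2',g(184,500),z);b=atz('w2',g(189.5,345),z);d=a-b;print('yaw',np.degrees(np.arctan2(-d[0],d[1])),np.linalg.norm(d),(a+b)/2)
x,e=tri(('top0',f(296,117)),('w1',h(162,207)));print('cone',x.round(4),e, atz('w1',h(162,207),.108))
x,e=tri(('top0',f(82,118)),('w1',h(161,530)),('side0',(335.8,152.5)));print('brush',x.round(4),e,atz('w1',h(161,530),.105))
# stand holes
H=[atz('w1',h(*p),.004) for p in((82,94),(244,94),(90,483),(239,481))];print(np.round(H,4),np.mean(H,0))
d=H[2]-H[0];print(np.degrees(np.arctan2(-d[0],d[1])));d=H[3]-H[1];print(np.degrees(np.arctan2(-d[0],d[1])))
c=[atz('w1',h(*p),.087) for p in((111,132),(215,132),(112,250),(213,250))];print(np.round(c,4),np.mean(c,0))
d=c[2]-c[0];print(np.degrees(np.arctan2(-d[0],d[1])))
# base edges
for p,q in(((53,120),(48,310)),((335,120),(317,300))):
  d=atz('w2',g(*q),.02)-atz('w2',g(*p),.02);print('base',np.degrees(np.arctan2(-d[0],d[1])))
E
```

```text
slot [ 0.4619 -0.0466  0.2108] [1.5, 2.0, 2.0]
slot [ 0.4605 -0.0467  0.2159] [0.2, 0.2]
slot [ 0.463  -0.0429  0.2072] [1.1, 1.1]
yaw -18.67301726259615 0.042014701147493116 [ 0.4617975  -0.04259098  0.208     ]
cone [0.492  0.1463 0.1133] [1.2, 1.2] [0.49289816 0.14823811 0.108     ]
brush [0.4965 0.2576 0.0995] [1.6, 1.1, 1.9] [0.49601842 0.25591697 0.105     ]
[[0.5222 0.1261 0.004 ]
 [0.4618 0.1277 0.004 ]
 [0.5262 0.2844 0.004 ]
 [0.4647 0.2851 0.004 ]] [0.49371269 0.20584519 0.004     ]
-1.4477705594108392
-1.0494129186216195
[[0.5081 0.1287 0.087 ]
 [0.4761 0.1295 0.087 ]
 [0.5093 0.166  0.087 ]
 [0.4772 0.1669 0.087 ]] [0.49265525 0.14775512 0.087     ]
-1.7209128549723531
base -20.240733527262645
base -20.354432047523634
```

{"op": "jog_arm", "data": {
  "motion": [
    {"offset": [25, 0, 20], "roll": 0.03, "hand": 87},
    {"offset": [50, 0, 40], "roll": 0.03, "hand": 87},
    {"offset": [60, 0, 50], "roll": 0.03, "hand": 87},
    {"offset": [60, 0, 50], "roll": 0.03, "hand": 87},
    {"offset": [60, 0, 50], "roll": 0.03, "hand": 87}
  ]
}}

```text
clock: 2.8
tool_pos: [0.4338, -0.1407, 0.25]
orientation: [180.0, -0.0, -108.4]
force: [0.8, 0.4, 0.4]
opening: 0.0872
```

```bash
python3 - <<'E'
from h import *
o=ctrl.get_obs();print(o['clock'],o['tool_pos'],o['orientation'])
snap('wrist','w3')
uv=proj('w3',[.462,-.0445,.208])[0];print(uv)
a=cv2.imread('pics/w3.png');x,y=int(uv[0])-65,int(uv[1])-75;print(x,y)
cv2.imwrite('pics/c4.png',cv2.resize(a[y:y+120,x:x+130],None,fx=5,fy=5,interpolation=cv2.INTER_CUBIC))
E
```

```text
2.8 [ 0.43375875 -0.14068121  0.24998917] [ 1.79964082e+02 -2.66978699e-02 -1.08420865e+02]
[324.8410422  305.23551483]
259 230
```

View pics/c4.png

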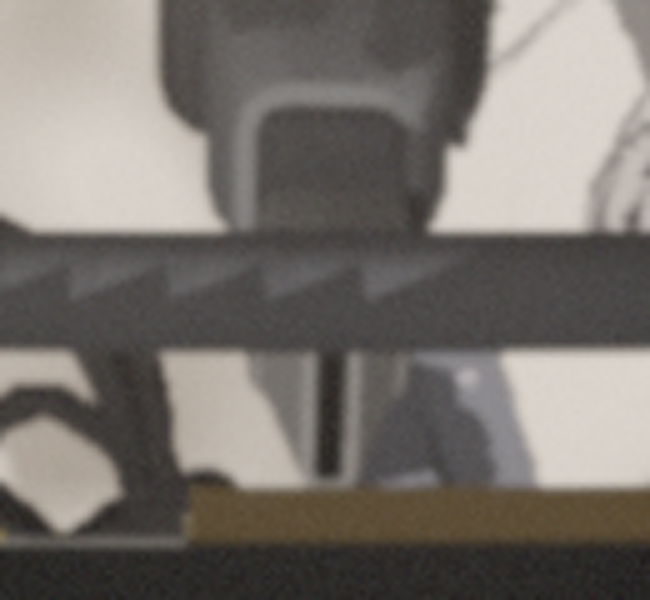

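The gripper's crossbar hides the block. The slot runs vertically at about column 325, so its yaw is aligned. Its far end is at about row 327.

```bash
python3 - <<'E'
from h import *
g=lambda u,v:(280+u/4.4,135+v/4.4);k=lambda u,v:(259+u/5,230+v/5)
z=.208
a=atz('w3',k(330,470),z);b=atz('w3',k(331,355),z);d=a-b;print('yaw',np.degrees(np.arctan2(-d[0],d[1])))
x,e=tri(('w2',g(183,503)),('w3',k(331,484)));print('far end',x,e)
th=np.radians(-18.5);print('centre',x[:2]-.024*np.array([-np.sin(th),np.cos(th)]))
for zz in(.204,.208,.212):
  A=atz('w3',k(330.5,412),zz)[:2];yy=np.array([-np.sin(th),np.cos(th)]);xx=np.array([np.cos(th),np.sin(th)]);print(zz,'x along duster of slot',A@xx,'axis est', np.array([.4619,-.0455])@xx, atz('w2',g(186,422),zz)[:2]@xx,atz('top0',(402.4,193.4),zz)[:2]@xx, tool()[:2,3]@xx)
E
```

```text
yaw -18.617385492671012
far end [ 0.46776421 -0.02608348  0.21595711] [0.0, 0.0]
centre [ 0.4601489  -0.04884325]
0.204 x along duster of slot 0.4518846915463944 axis est 0.45246805820617514 0.45157881777590275 0.45323564563970536 0.4564434876222497
0.208 x along duster of slot 0.451947305968558 axis est 0.45246805820617514 0.4516358527421163 0.4525937012449122 0.4564434876222497
0.212 x along duster of slot 0.45200992039072163 axis est 0.45246805820617514 0.45169288770832977 0.4519517568501191 0.4564434876222497
```

{"op": "jog_arm", "data": {
  "motion": [
    {"offset": [-40, 2, 0], "roll": 0, "hand": 87},
    {"offset": [-80, 4, 0], "roll": 0, "hand": 87},
    {"offset": [-97, 4, 0], "roll": 0, "hand": 87},
    {"offset": [-97, 4, 0], "roll": 0, "hand": 87},
    {"offset": [-97, 4, 25], "roll": 0, "hand": 87},
    {"offset": [-97, 4, 50], "roll": 0, "hand": 70},
    {"offset": [-97, 4, 65], "roll": 0, "hand": 60},
    {"offset": [-97, 4, 65], "roll": 0, "hand": 60},
    {"offset": [-97, 4, 65], "roll": 0, "hand": 60}
  ]
}}

```text
clock: 3.6
tool_pos: [0.4607, -0.0477, 0.1857]
orientation: [-180.0, -0.0, -108.4]
force: [-0.0, 0.1, 0.7]
opening: 0.0657
```

```bash
python3 - <<'E'
from h import *
o=ctrl.get_obs();print(o['clock'],o['tool_pos'],o['orientation'],o['force'])
snap('side','s4')
a=cv2.imread('pics/s4.png')[140:250,275:395]
cv2.imwrite('pics/c5.png',cv2.resize(a,None,fx=5.4,fy=5.4,interpolation=cv2.INTER_CUBIC))
p=o['tool_pos']
for t in(0,-.02,-.035): print(t,(proj('s4',p+[0,0,t])[0]-[275,140])*5.4)
th=np.radians(-18.5);y=np.array([-np.sin(th),np.cos(th),0]);x=np.array([np.cos(th),np.sin(th),0])
for r in(.165,.168,.171): 
  A=np.array([.461,-.047,r]);print(r,((proj('s4',[A-.019*y,A+[0,0,.042]])-[275,140])*5.4).round())
E
```

```text
3.6 [ 0.46071375 -0.04766577  0.18567819] [-1.79994841e+02 -3.11445027e-02 -1.08374949e+02] [-0.03171401  0.05062355  0.69824536]
0 [329.50426564 293.31432245]
-0.02 [327.01513419 346.66698597]
-0.035 [325.19782032 385.59615483]
0.165 [[315. 382.]
 [333. 233.]]
0.168 [[315. 374.]
 [333. 225.]]
0.171 [[315. 366.]
 [334. 216.]]
```

View pics/c5.png

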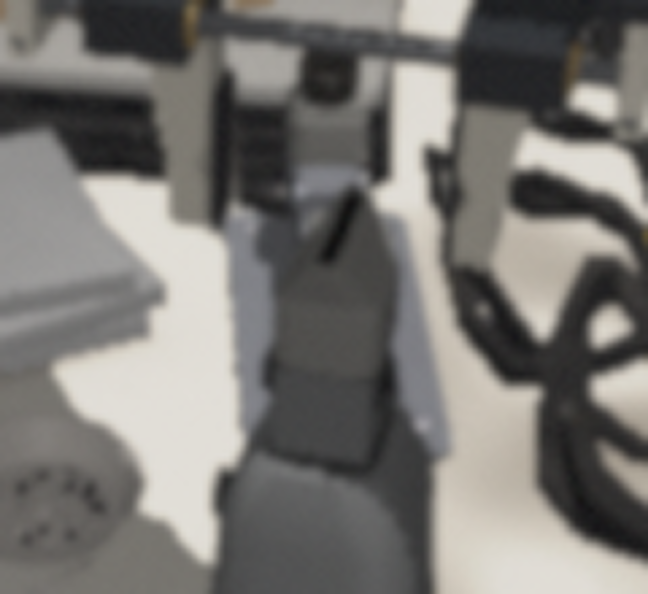

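The fingertips look higher in this view than the stated TCP-to-tip offset puts them (mean tip row is about 245, expected about 322). I'll overlay the projected tips on both views before going lower.

```bash
python3 - <<'E'
from h import *
snap('wrist','w4')
T=tool();o=ctrl.get_obs();print(o['opening'],o['tool_pos'])
def tp(t,sx=0,op=None): return [(T@np.array([sx,s*o['opening']/2,t,1]))[:3] for s in(-1,1)]
ims=[]
for f,(x0,y0,w,h),k in(('s4',(275,140,110,100),4),('w4',(205,190,240,120),2)):
    im=cv2.resize(cv2.imread(f'pics/{f}.png')[y0:y0+h,x0:x0+w],None,fx=4,fy=4,interpolation=cv2.INTER_CUBIC)
    if f=='w4': im=cv2.resize(im,None,fx=.83,fy=.83)
    sc=im.shape[1]/w
    for t,c in((.011,(0,0,255)),(-.008,(0,255,0)),(-.055,(255,0,0))):
        for sx in(-.0095,.0095):
          for q in proj(f,tp(t,sx)): cv2.circle(im,tuple(int(v) for v in (q-[x0,y0])*sc),3,c,-1)
    ims.append(im)
w=max(i.shape[1] for i in ims);ims[0]=ims[0][:,:]
H=np.zeros((600,800,3),np.uint8)
a=cv2.resize(ims[0],None,fx=.8,fy=.8);H[:a.shape[0],:a.shape[1]]=a
b=cv2.resize(ims[1],(560,280));H[320:600,:560]=b
cv2.imwrite('pics/c6.png',H)
E
```

```text
0.06135923127209886 [ 0.46151249 -0.04773073  0.18672305]
```

View pics/c6.png

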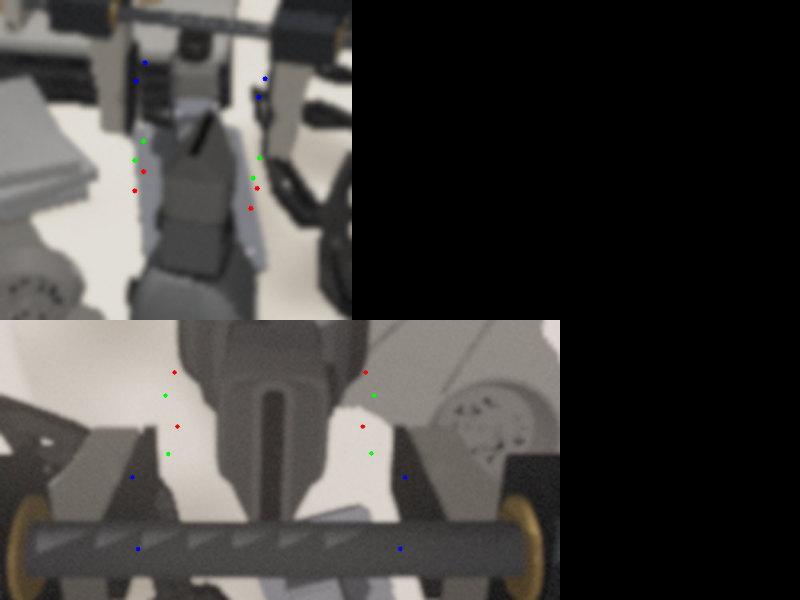

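Both views agree that the fingertips are about level with the slot top, roughly 30 mm higher than the text says. I'll trust the pictures. Going down 30 mm is safe under either geometry, and then I'll check again.

{"op": "jog_arm", "data": {
  "motion": [
    {"offset": [0, 0, 15], "roll": 0, "hand": 56},
    {"offset": [0, 0, 30], "roll": 0, "hand": 56},
    {"offset": [0, 0, 30], "roll": 0, "hand": 56},
    {"offset": [0, 0, 30], "roll": 0, "hand": 56}
  ]
}}

```text
clock: 4.03
tool_pos: [0.4607, -0.0482, 0.156]
orientation: [-180.0, -0.0, -108.4]
force: [0.2, 0.7, 1.0]
opening: 0.0561
```

```bash
python3 - <<'E'
from h import *
o=ctrl.get_obs();print(o['clock'],o['tool_pos'],o['force'],o['opening'])
snap('side','s5');snap('wrist','w5')
a=cv2.resize(cv2.imread('pics/s5.png')[150:245,285:375],None,fx=6,fy=6,interpolation=cv2.INTER_CUBIC)
b=cv2.resize(cv2.imread('pics/w5.png')[170:310,265:382],None,fx=2.2,fy=2.2,interpolation=cv2.INTER_CUBIC)
H=np.zeros((570,800,3),np.uint8);H[:,:540]=a;H[:b.shape[0],541:541+b.shape[1]]=b[:,:259]
cv2.imwrite('pics/c7.png',H)
E
```

```text
4.0333 [ 0.46069052 -0.04821826  0.15598661] [0.24735389 0.72050349 1.01853451] 0.05610580619356016
```

View pics/c7.png

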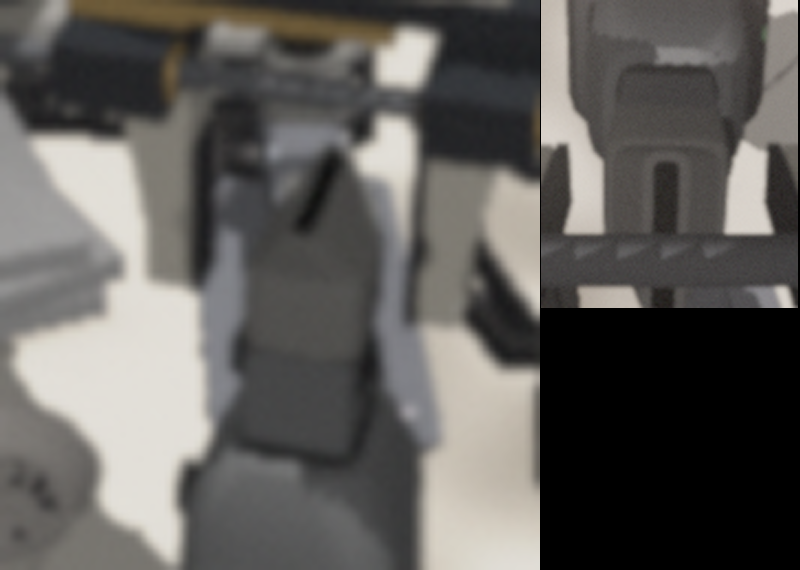

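The side view shows the tips (mean row 302) about 3–5 mm above the rim (row ~311), centred on the block. I'll go down 18 mm so the pads cover both button and block, then close.

{"op": "jog_arm", "data": {
  "motion": [
    {"offset": [0, 0, 9], "roll": 0, "hand": 56},
    {"offset": [0, 0, 18], "roll": 0, "hand": 56},
    {"offset": [0, 0, 18], "roll": 0, "hand": 56},
    {"offset": [0, 0, 18], "roll": 0, "hand": 46},
    {"offset": [0, 0, 18], "roll": 0, "hand": 46},
    {"offset": [0, 0, 18], "roll": 0, "hand": 46}
  ]
}}

```text
clock: 4.63
tool_pos: [0.4605, -0.0482, 0.1373]
orientation: [-180.0, -0.0, -108.4]
force: [-0.4, 0.3, -0.5]
opening: 0.0467
```

{"op": "jog_arm", "data": {
  "motion": [
    {"offset": [0, 0, 0], "roll": 0, "hand": 42},
    {"offset": [0, 0, 0], "roll": 0, "hand": 40},
    {"offset": [0, 0, 0], "roll": 0, "hand": 38},
    {"offset": [0, 0, 0], "roll": 0, "hand": 36},
    {"offset": [0, 0, 0], "roll": 0, "hand": 34},
    {"offset": [0, 0, 0], "roll": 0, "hand": 30},
    {"offset": [0, 0, 0], "roll": 0, "hand": 28},
    {"offset": [0, 0, 0], "roll": 0, "hand": 28},
    {"offset": [0, 0, 0], "roll": 0, "hand": 28},
    {"offset": [0, 0, 0], "roll": 0, "hand": 28}
  ]
}}

```text
clock: 5.47
tool_pos: [0.4615, -0.0485, 0.1372]
orientation: [-179.9, 0.0, -108.4]
force: [5.7, -3.6, -4.4]
opening: 0.0341
```

Opening is 34.1 mm, so the pads are on the block. To make sure they cover the button fully and not just its bevel, I'll reopen, go 4 mm lower, close again and look.

{"op": "jog_arm", "data": {
  "motion": [
    {"offset": [0, 0, 0], "roll": 0, "hand": 50},
    {"offset": [0, 0, 0], "roll": 0, "hand": 50},
    {"offset": [0, 0, 0], "roll": 0, "hand": 50},
    {"offset": [0, -1, 4], "roll": 0, "hand": 50},
    {"offset": [0, -1, 4], "roll": 0, "hand": 50},
    {"offset": [0, -1, 4], "roll": 0, "hand": 44},
    {"offset": [0, -1, 4], "roll": 0, "hand": 42},
    {"offset": [0, -1, 4], "roll": 0, "hand": 40},
    {"offset": [0, -1, 4], "roll": 0, "hand": 38},
    {"offset": [0, -1, 4], "roll": 0, "hand": 36},
    {"offset": [0, -1, 4], "roll": 0, "hand": 34},
    {"offset": [0, -1, 4], "roll": 0, "hand": 30},
    {"offset": [0, -1, 4], "roll": 0, "hand": 28},
    {"offset": [0, -1, 4], "roll": 0, "hand": 28},
    {"offset": [0, -1, 4], "roll": 0, "hand": 28},
    {"offset": [0, -1, 4], "roll": 0, "hand": 28},
    {"offset": [0, -1, 4], "roll": 0, "hand": 28}
  ]
}}

```text
clock: 6.88
tool_pos: [0.4616, -0.0487, 0.1331]
orientation: [-180.0, -0.0, -108.4]
force: [4.9, -3.2, -3.6]
opening: 0.0341
```

```bash
python3 - <<'E'
from h import *
o=ctrl.get_obs();print(o['clock'],o['tool_pos'],o['force'],o['moment'],o['opening'])
snap('side','s6')
a=cv2.resize(cv2.imread('pics/s5.png')[170:245,300:370],None,fx=5.6,fy=5.6,interpolation=cv2.INTER_CUBIC)
b=cv2.resize(cv2.imread('pics/s6.png')[170:245,300:370],None,fx=5.6,fy=5.6,interpolation=cv2.INTER_CUBIC)
H=np.hstack([a,b]);H=cv2.convertScaleAbs(H,alpha=1.5,beta=0);cv2.imwrite('pics/c8.png',H)
E
```

```text
6.8833 [ 0.46156115 -0.04866795  0.13307986] [ 4.88106859 -3.24730238 -3.59509686] [-1.15289635 -1.52241926 -0.16464676] 0.034077814280302064
```

View pics/c8.png

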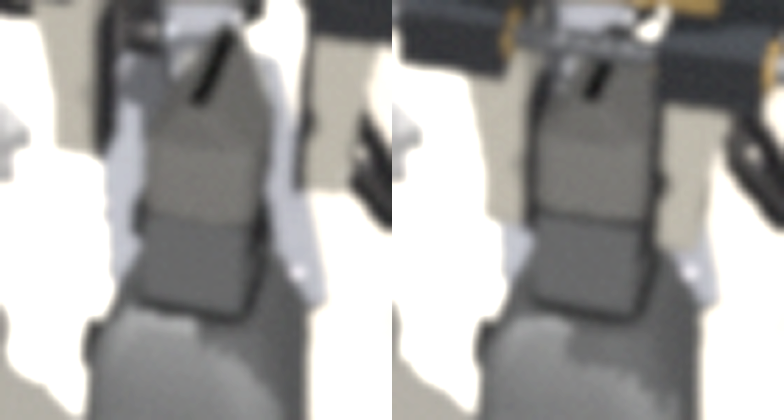

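In s5 the button stands out to the left of the neck at (140,205–240). In s6 the pad covers it down to about row 222 and nothing protrudes, so it's pressed in. I'll pull up gently and watch the force.

{"op": "jog_arm", "data": {
  "motion": [
    {"offset": [0, 0, -0.5], "roll": 0, "hand": 28},
    {"offset": [0, 0, -1], "roll": 0, "hand": 28},
    {"offset": [0, 0, -1.5], "roll": 0, "hand": 28},
    {"offset": [0, 0, -1.5], "roll": 0, "hand": 28}
  ]
}}

```text
clock: 7.27
tool_pos: [0.4615, -0.0486, 0.1334]
orientation: [180.0, -0.0, -108.5]
force: [8.7, -4.2, -16.1]
opening: 0.034
```

The pull resists with 16 N over 0.3 mm, and there's about 10 N of sideways load. I'll stop pulling, relieve the load, reseat 2 mm lower and better centred, and then test again.

{"op": "jog_arm", "data": {
  "motion": [
    {"offset": [0, 0, 1.5], "roll": 0, "hand": 28},
    {"offset": [0, 0, 1.5], "roll": 0, "hand": 50},
    {"offset": [0, 0, 1.5], "roll": 0, "hand": 50},
    {"offset": [0, 0, 1.5], "roll": 0, "hand": 50},
    {"offset": [0, -1, 3.5], "roll": 0, "hand": 50},
    {"offset": [0, -1, 3.5], "roll": 0, "hand": 50},
    {"offset": [0, -1, 3.5], "roll": 0, "hand": 50}
  ]
}}

```text
clock: 7.85
tool_pos: [0.4621, -0.0488, 0.131]
orientation: [180.0, -0.0, -108.4]
force: [0.3, -0.5, 0.6]
opening: 0.0498
```

{"op": "jog_arm", "data": {
  "motion": [
    {"offset": [0, 0, 0], "roll": 0, "hand": 45},
    {"offset": [0, 0, 0], "roll": 0, "hand": 43},
    {"offset": [0, 0, 0], "roll": 0, "hand": 42},
    {"offset": [0, 0, 0], "roll": 0, "hand": 41},
    {"offset": [0, 0, 0], "roll": 0, "hand": 40},
    {"offset": [0, 0, 0], "roll": 0, "hand": 39},
    {"offset": [0, 0, 0], "roll": 0, "hand": 38}
  ]
}}

```text
clock: 8.43
tool_pos: [0.4615, -0.0487, 0.1309]
orientation: [179.9, -0.0, -108.5]
force: [-2.8, 2.9, 2.0]
opening: 0.0385
```

{"op": "jog_arm", "data": {
  "motion": [
    {"offset": [0, 0, 0], "roll": 0, "hand": 37},
    {"offset": [0, 0, 0], "roll": 0, "hand": 36},
    {"offset": [0, 0, 0], "roll": 0, "hand": 34},
    {"offset": [0, 0, 0], "roll": 0, "hand": 28},
    {"offset": [0, 0, 0], "roll": 0, "hand": 28},
    {"offset": [0, 0, 0], "roll": 0, "hand": 28},
    {"offset": [0, 0, 0], "roll": 0, "hand": 28}
  ]
}}

```text
clock: 9.02
tool_pos: [0.4618, -0.0489, 0.1309]
orientation: [180.0, -0.0, -108.5]
force: [-3.7, 2.0, 1.6]
opening: 0.0339
```

At opening 38.5 mm the left pad is already pressing something 4.5 mm proud, with a force along -x. That's the button going in. Pulling again in steps.

{"op": "jog_arm", "data": {
  "motion": [
    {"offset": [0, 0, -0.5], "roll": 0, "hand": 28},
    {"offset": [0, 0, -1], "roll": 0, "hand": 28},
    {"offset": [0, 0, -1], "roll": 0, "hand": 28},
    {"offset": [0, 0, -1], "roll": 0, "hand": 28}
  ]
}}

```text
clock: 9.35
tool_pos: [0.4617, -0.0488, 0.1313]
orientation: [179.9, -0.0, -108.5]
force: [-0.5, 0.6, -10.0]
opening: 0.0339
```

{"op": "jog_arm", "data": {
  "motion": [
    {"offset": [0, 0, -0.5], "roll": 0, "hand": 28},
    {"offset": [0, 0, -0.8], "roll": 0, "hand": 28},
    {"offset": [0, 0, -0.8], "roll": 0, "hand": 28}
  ]
}}

```text
clock: 9.6
tool_pos: [0.4617, -0.049, 0.1326]
orientation: [179.9, -0.0, -108.5]
force: [-1.6, 1.5, -8.7]
opening: 0.0336
```

It's sliding: 1.3 mm up and the force is falling. I'll carry on.

{"op": "jog_arm", "data": {
  "motion": [
    {"offset": [0, 0, -0.6], "roll": 0, "hand": 28},
    {"offset": [0, 0, -1.2], "roll": 0, "hand": 28},
    {"offset": [0, 0, -1.8], "roll": 0, "hand": 28},
    {"offset": [0, 0, -2.4], "roll": 0, "hand": 28},
    {"offset": [0, 0, -3], "roll": 0, "hand": 28}
  ]
}}

```text
clock: 10.02
tool_pos: [0.4617, -0.049, 0.1359]
orientation: [180.0, -0.0, -108.5]
force: [-4.6, 2.3, -6.0]
opening: 0.034
```

{"op": "jog_arm", "data": {
  "motion": [
    {"offset": [0, 0, -1], "roll": 0, "hand": 28},
    {"offset": [0, 0, -2], "roll": 0, "hand": 28},
    {"offset": [0, 0, -3], "roll": 0, "hand": 28},
    {"offset": [0, 0, -4], "roll": 0, "hand": 28}
  ]
}}

```text
clock: 10.35
tool_pos: [0.4624, -0.049, 0.1407]
orientation: [-180.0, -0.0, -108.4]
force: [-6.0, 1.0, -1.2]
opening: 0.0339
```

{"op": "jog_arm", "data": {
  "motion": [
    {"offset": [0, 0, -4], "roll": 0, "hand": 28},
    {"offset": [0, 0, -10], "roll": 0, "hand": 28},
    {"offset": [0, 0, -18], "roll": 0, "hand": 28},
    {"offset": [0, 0, -30], "roll": 0, "hand": 28},
    {"offset": [0, 0, -45], "roll": 0, "hand": 28},
    {"offset": [0, 0, -60], "roll": 0, "hand": 28},
    {"offset": [0, 0, -60], "roll": 0, "hand": 28}
  ]
}}

```text
clock: 10.93
tool_pos: [0.4659, -0.0487, 0.2047]
orientation: [-179.5, 0.2, -108.4]
force: [0.9, 0.7, 0.2]
opening: 0.0337
```

```bash
python3 - <<'E'
from h import *
o=ctrl.get_obs();print(o['clock'],o['tool_pos'],o['orientation'],o['force'],o['opening'])
snap('side','s7');snap('top','t7');snap('wrist','w7')
E
```

```text
10.9333 [ 0.46587958 -0.04868643  0.20474   ] [-179.51528552    0.18925549 -108.38668154] [0.87666445 0.7424559  0.18205023] 0.03374123218478012
```

Opening is still 33.7 mm, so the nozzle came along. Next I'll travel above the middle pocket.

{"op": "jog_arm", "data": {
  "motion": [
    {"offset": [-30, 6, 0], "roll": -0.05, "hand": 28},
    {"offset": [-65, 12, 0], "roll": -0.12, "hand": 28},
    {"offset": [-100, 19, 0], "roll": -0.2, "hand": 28},
    {"offset": [-135, 26, 0], "roll": -0.26, "hand": 28},
    {"offset": [-170, 33, 0], "roll": -0.298, "hand": 28},
    {"offset": [-205, 40, 10], "roll": -0.298, "hand": 28},
    {"offset": [-235, 45, 30], "roll": -0.298, "hand": 28},
    {"offset": [-247, 47.4, 50], "roll": -0.298, "hand": 28},
    {"offset": [-247, 47.4, 70], "roll": -0.298, "hand": 28},
    {"offset": [-247, 47.4, 85], "roll": -0.298, "hand": 28},
    {"offset": [-247, 47.4, 90], "roll": -0.298, "hand": 28},
    {"offset": [-247, 47.4, 90], "roll": -0.298, "hand": 28},
    {"offset": [-247, 47.4, 90], "roll": -0.298, "hand": 28}
  ]
}}

```text
clock: 12.17
tool_pos: [0.4957, 0.2004, 0.1102]
orientation: [-180.0, -0.0, -91.4]
force: [-0.0, -0.7, -0.7]
opening: 0.0339
```

```bash
python3 - <<'E'
from h import *
o=ctrl.get_obs();print(o['clock'],o['tool_pos'],o['orientation'],o['force'],o['opening'])
for n in('side','top','wrist'): snap(n,n[0]+'8')
p=o['tool_pos']
def crop(f,c,w,h,s):
    x,y=int(c[0]-w/2),int(c[1]-h/2);print(f,x,y);return cv2.resize(cv2.imread(f'pics/{f}.png')[y:y+h,x:x+w],None,fx=s,fy=s,interpolation=cv2.INTER_CUBIC)
a=crop('s8',proj('s8',[.495,.2,.09])[0],80,100,5); b=crop('w8',(322,220),130,150,3)
H=np.zeros((500,790,3),np.uint8);H[:,:400]=a;H[:450,400:790]=b;H=cv2.convertScaleAbs(H,alpha=1.4,beta=0);cv2.imwrite('pics/c9.png',H)
E
```

```text
12.1667 [0.49574915 0.20037696 0.1101592 ] [-1.79986303e+02 -2.09868817e-02 -9.13725795e+01] [-0.00633485 -0.73609364 -0.73683962] 0.03390720000321698
s8 297 118
w8 257 145
```

{"op": "jog_arm", "data": {
  "motion": [
    {"offset": [0, 0, 25], "roll": 0, "hand": 28},
    {"offset": [0, 0, 45], "roll": 0, "hand": 28},
    {"offset": [0, 0, 52], "roll": 0, "hand": 28},
    {"offset": [0, 0, 54], "roll": 0, "hand": 28},
    {"offset": [0, 0, 56], "roll": 0, "hand": 28},
    {"offset": [0, 0, 58], "roll": 0, "hand": 28}
  ]
}}

```text
clock: 12.82
tool_pos: [0.4962, 0.201, 0.053]
orientation: [-179.9, 0.1, -91.4]
force: [-0.5, -0.4, -1.2]
opening: 0.0334
```

{"op": "jog_arm", "data": {
  "motion": [
    {"offset": [0, 0, 1], "roll": 0, "hand": 28},
    {"offset": [0, 0, 2], "roll": 0, "hand": 28},
    {"offset": [0, 0, 3], "roll": 0, "hand": 28},
    {"offset": [0, 0, 4], "roll": 0, "hand": 28},
    {"offset": [0, 0, 5], "roll": 0, "hand": 28},
    {"offset": [0, 0, 5], "roll": 0, "hand": 28}
  ]
}}

```text
clock: 13.32
tool_pos: [0.4953, 0.2004, 0.0468]
orientation: [180.0, -0.0, -91.4]
force: [0.4, -0.3, -0.8]
opening: 0.0341
```

{"op": "jog_arm", "data": {
  "motion": [
    {"offset": [0, 0, 1], "roll": 0, "hand": 28},
    {"offset": [0, 0, 2], "roll": 0, "hand": 28},
    {"offset": [0, 0, 3], "roll": 0, "hand": 28},
    {"offset": [0, 0, 3], "roll": 0, "hand": 28}
  ]
}}

```text
clock: 13.65
tool_pos: [0.4953, 0.2003, 0.0436]
orientation: [180.0, -0.0, -91.4]
force: [-1.0, -0.1, -0.7]
opening: 0.0341
```

{"op": "jog_arm", "data": {
  "motion": [
    {"offset": [0, 0, 1], "roll": 0, "hand": 28},
    {"offset": [0, 0, 2], "roll": 0, "hand": 28},
    {"offset": [0, 0, 3], "roll": 0, "hand": 28},
    {"offset": [0, 0, 4], "roll": 0, "hand": 28},
    {"offset": [0, 0, 5], "roll": 0, "hand": 28}
  ]
}}

```text
clock: 14.07
tool_pos: [0.4954, 0.2005, 0.0388]
orientation: [180.0, -0.0, -91.4]
force: [0.1, -0.2, -1.3]
opening: 0.0338
```

{"op": "jog_arm", "data": {
  "motion": [
    {"offset": [0, 0, 1], "roll": 0, "hand": 28},
    {"offset": [0, 0, 2], "roll": 0, "hand": 28},
    {"offset": [0, 0, 3], "roll": 0, "hand": 28},
    {"offset": [0, 0, 3], "roll": 0, "hand": 28}
  ]
}}

```text
clock: 14.4
tool_pos: [0.4953, 0.2004, 0.0356]
orientation: [180.0, -0.0, -91.4]
force: [0.5, 0.0, 0.0]
opening: 0.0337
```

{"op": "jog_arm", "data": {
  "motion": [
    {"offset": [0, 0, 1], "roll": 0, "hand": 28},
    {"offset": [0, 0, 2], "roll": 0, "hand": 28},
    {"offset": [0, 0, 3], "roll": 0, "hand": 28},
    {"offset": [0, 0, 3], "roll": 0, "hand": 28}
  ]
}}

```text
clock: 14.73
tool_pos: [0.4953, 0.2004, 0.0326]
orientation: [180.0, -0.0, -91.4]
force: [-0.5, -0.8, -0.7]
opening: 0.0338
```

{"op": "jog_arm", "data": {
  "motion": [
    {"offset": [0, 0, 1], "roll": 0, "hand": 28},
    {"offset": [0, 0, 2], "roll": 0, "hand": 28},
    {"offset": [0, 0, 3], "roll": 0, "hand": 28},
    {"offset": [0, 0, 4], "roll": 0, "hand": 28},
    {"offset": [0, 0, 4], "roll": 0, "hand": 28}
  ]
}}

```text
clock: 15.15
tool_pos: [0.4953, 0.2004, 0.0286]
orientation: [180.0, -0.0, -91.4]
force: [0.4, -0.5, -0.9]
opening: 0.0337
```

{"op": "jog_arm", "data": {
  "motion": [
    {"offset": [0, 0, 1], "roll": 0, "hand": 28},
    {"offset": [0, 0, 2], "roll": 0, "hand": 28},
    {"offset": [0, 0, 2], "roll": 0, "hand": 28}
  ]
}}

```text
clock: 15.4
tool_pos: [0.4953, 0.2004, 0.0266]
orientation: [180.0, -0.0, -91.4]
force: [-0.4, 0.3, -0.7]
opening: 0.0337
```

{"op": "jog_arm", "data": {
  "motion": [
    {"offset": [0, 0, 1], "roll": 0, "hand": 28},
    {"offset": [0, 0, 1], "roll": 0, "hand": 28},
    {"offset": [0, 0, 1], "roll": 0, "hand": 28}
  ]
}}

```text
clock: 15.65
tool_pos: [0.4954, 0.2004, 0.0258]
orientation: [180.0, -0.0, -91.4]
force: [0.1, 1.0, -0.9]
opening: 0.0337
```

{"op": "jog_arm", "data": {
  "motion": [
    {"offset": [0, 0, 1], "roll": 0, "hand": 28},
    {"offset": [0, 0, 1], "roll": 0, "hand": 28},
    {"offset": [0, 0, 1], "roll": 0, "hand": 28}
  ]
}}

```text
clock: 15.9
tool_pos: [0.4954, 0.2004, 0.0248]
orientation: [180.0, -0.0, -91.4]
force: [0.5, 0.6, -0.4]
opening: 0.0338
```

{"op": "jog_arm", "data": {
  "motion": [
    {"offset": [0, 0, 1], "roll": 0, "hand": 28},
    {"offset": [0, 0, 1], "roll": 0, "hand": 28},
    {"offset": [0, 0, 1], "roll": 0, "hand": 28}
  ]
}}

```text
clock: 16.15
tool_pos: [0.4953, 0.2004, 0.0238]
orientation: [180.0, -0.0, -91.4]
force: [0.4, -0.6, -0.7]
opening: 0.0338
```

```bash
python3 - <<'E'
from h import *
o=ctrl.get_obs();print(o['clock'],o['tool_pos'],o['force'],o['moment'])
for n in('side','top','wrist'): snap(n,n[0]+'9')
a=cv2.resize(cv2.imread('pics/s9.png')[130:220,300:375],None,fx=5.5,fy=5.5,interpolation=cv2.INTER_CUBIC)
b=cv2.resize(cv2.imread('pics/w9.png')[60:310,230:415],None,fx=2,fy=2,interpolation=cv2.INTER_CUBIC)
H=np.zeros((500,a.shape[1]+b.shape[1],3),np.uint8);H[:a.shape[0],:a.shape[1]]=a;H[:b.shape[0],a.shape[1]:]=b
cv2.imwrite('pics/c9.png',cv2.convertScaleAbs(H,alpha=1.3))
E
```

```text
16.15 [0.49532434 0.20039317 0.02379471] [ 0.39444526 -0.55286729 -0.68619243] [ 0.10957239 -0.05056304  0.03284914]
```

{"op": "jog_arm", "data": {
  "motion": [
    {"offset": [0, 0, 1], "roll": 0, "hand": 28},
    {"offset": [0, 0, 2], "roll": 0, "hand": 28},
    {"offset": [0, 0, 2], "roll": 0, "hand": 28}
  ]
}}

```text
clock: 16.55
tool_pos: [0.4955, 0.2005, 0.0224]
orientation: [-180.0, -0.0, -91.4]
force: [-3.3, -0.9, 6.2]
opening: 0.0335
```

{"op": "jog_arm", "data": {
  "motion": [
    {"offset": [0, 0, 1], "roll": 0, "hand": 28},
    {"offset": [0, 0, 1], "roll": 0, "hand": 28},
    {"offset": [0, 0, 1], "roll": 0, "hand": 28}
  ]
}}

```text
clock: 16.8
tool_pos: [0.4955, 0.2005, 0.0224]
orientation: [-180.0, 0.0, -91.3]
force: [-6.8, -1.4, 15.6]
opening: 0.0334
```

{"op": "jog_arm", "data": {
  "motion": [
    {"offset": [0, 0, 1], "roll": 0, "hand": 28},
    {"offset": [0, 0, 1], "roll": 0, "hand": 28},
    {"offset": [0, 0, 1], "roll": 0, "hand": 28}
  ]
}}

```text
clock: 17.05
tool_pos: [0.4956, 0.2005, 0.0223]
orientation: [-179.9, 0.0, -91.3]
force: [-10.2, -2.3, 26.5]
opening: 0.0337
```

Contact is at TCP z = 0.0224, which matches the shoulder resting on the stand top. I'll relax and open.

{"op": "jog_arm", "data": {
  "motion": [
    {"offset": [0, 0, -1.5], "roll": 0, "hand": 28},
    {"offset": [0, 0, -2.6], "roll": 0, "hand": 28},
    {"offset": [0, 0, -2.6], "roll": 0, "hand": 28}
  ]
}}

```text
clock: 17.3
tool_pos: [0.4955, 0.2006, 0.0227]
orientation: [-180.0, 0.0, -91.4]
force: [0.0, 0.1, -1.0]
opening: 0.0341
```

{"op": "jog_arm", "data": {
  "motion": [
    {"offset": [0, 0, 0], "roll": 0, "hand": 36},
    {"offset": [0, 0, 0], "roll": 0, "hand": 40},
    {"offset": [0, 0, 0], "roll": 0, "hand": 46},
    {"offset": [0, 0, 0], "roll": 0, "hand": 54},
    {"offset": [0, 0, -5], "roll": 0, "hand": 60},
    {"offset": [0, 0, -25], "roll": 0, "hand": 60},
    {"offset": [0, 0, -55], "roll": 0, "hand": 60},
    {"offset": [0, 0, -90], "roll": 0, "hand": 60},
    {"offset": [0, 0, -100], "roll": 0, "hand": 60},
    {"offset": [0, 0, -100], "roll": 0, "hand": 60},
    {"offset": [0, 0, -100], "roll": 0, "hand": 60}
  ]
}}

```text
clock: 18.22
tool_pos: [0.4957, 0.2008, 0.1235]
orientation: [-179.9, 0.1, -91.4]
force: [0.6, 0.5, -1.2]
opening: 0.0605
```

Next, the cone: 56 mm along the stand's -y, and a higher grip so the pads stay off the button.

{"op": "jog_arm", "data": {
  "motion": [
    {"offset": [30, 0, 0], "roll": 0, "hand": 60},
    {"offset": [56, 0, 0], "roll": 0, "hand": 60},
    {"offset": [56, 0, 0], "roll": 0, "hand": 60},
    {"offset": [56, 0, 20], "roll": 0, "hand": 60},
    {"offset": [56, 0, 40], "roll": 0, "hand": 60},
    {"offset": [56, 0, 60], "roll": 0, "hand": 60},
    {"offset": [56, 0, 70], "roll": 0, "hand": 60},
    {"offset": [56, 0, 78], "roll": 0, "hand": 60},
    {"offset": [56, 0, 78], "roll": 0, "hand": 60},
    {"offset": [56, 0, 78], "roll": 0, "hand": 60}
  ]
}}

```text
clock: 19.05
tool_pos: [0.4941, 0.1445, 0.0444]
orientation: [180.0, -0.0, -91.4]
force: [0.9, -0.0, 1.5]
opening: 0.0596
```

```bash
python3 - <<'E'
from h import *
o=ctrl.get_obs();print(o['clock'],o['tool_pos'],o['orientation'],o['force'],o['opening'])
for n in('side','wrist'): snap(n,n[0]+'10')
a=cv2.resize(cv2.imread('pics/s10.png')[125:215,295:375],None,fx=5.5,fy=5.5,interpolation=cv2.INTER_CUBIC)
b=cv2.resize(cv2.imread('pics/w10.png')[100:320,250:395],None,fx=2.3,fy=2.3,interpolation=cv2.INTER_CUBIC)
H=np.zeros((510,a.shape[1]+b.shape[1],3),np.uint8);H[:a.shape[0],:a.shape[1]]=a;H[:b.shape[0],a.shape[1]:]=b
cv2.imwrite('pics/c10.png',cv2.convertScaleAbs(H,alpha=1.3));print(H.shape)
E
```

```text
19.05 [0.49407016 0.14447573 0.04437132] [ 1.79968628e+02 -4.17083246e-02 -9.13564870e+01] [ 0.85267851 -0.02378564  1.45533291] 0.05955501410811389
(510, 774, 3)
```

View pics/c10.png

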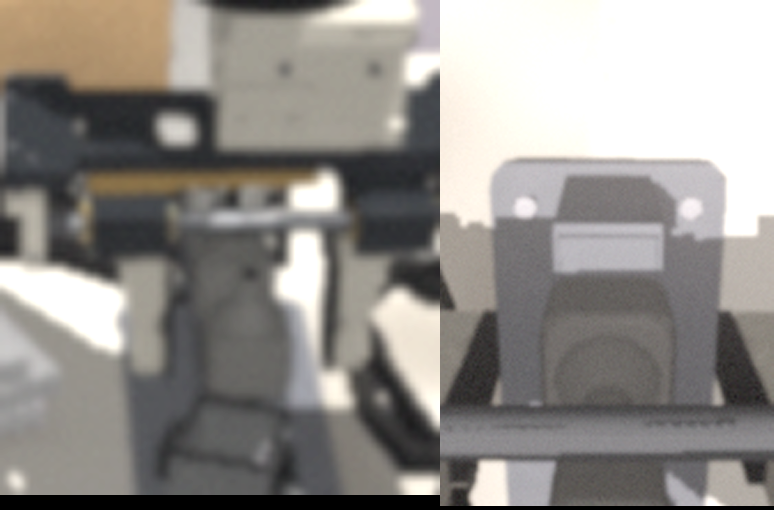

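The last picture shows the cone block (columns 540–672) centred between the pads (497–718). Closing and lifting.

{"op": "jog_arm", "data": {
  "motion": [
    {"offset": [0, 0, 0], "roll": 0, "hand": 50},
    {"offset": [0, 0, 0], "roll": 0, "hand": 42},
    {"offset": [0, 0, 0], "roll": 0, "hand": 38},
    {"offset": [0, 0, 0], "roll": 0, "hand": 34},
    {"offset": [0, 0, 0], "roll": 0, "hand": 28},
    {"offset": [0, 0, 0], "roll": 0, "hand": 28},
    {"offset": [0, 0, 0], "roll": 0, "hand": 28},
    {"offset": [0, 0, 0], "roll": 0, "hand": 28},
    {"offset": [0, 0, 0], "roll": 0, "hand": 28}
  ]
}}

```text
clock: 19.9
tool_pos: [0.4941, 0.1445, 0.0447]
orientation: [-180.0, 0.0, -91.4]
force: [-2.5, 0.6, 5.1]
opening: 0.0337
```

{"op": "jog_arm", "data": {
  "motion": [
    {"offset": [0, 0, -3], "roll": 0, "hand": 28},
    {"offset": [0, 0, -8], "roll": 0, "hand": 28},
    {"offset": [0, 0, -20], "roll": 0, "hand": 28},
    {"offset": [0, 0, -40], "roll": 0, "hand": 28},
    {"offset": [0, 0, -70], "roll": 0, "hand": 28},
    {"offset": [0, 0, -100], "roll": 0, "hand": 28},
    {"offset": [0, 0, -135], "roll": 0, "hand": 28},
    {"offset": [0, 0, -165], "roll": 0, "hand": 28},
    {"offset": [0, 0, -165], "roll": 0, "hand": 28},
    {"offset": [0, 0, -165], "roll": 0, "hand": 28},
    {"offset": [0, 0, -165], "roll": 0, "hand": 28}
  ]
}}

```text
clock: 20.82
tool_pos: [0.4936, 0.1443, 0.2092]
orientation: [180.0, 0.0, -91.4]
force: [-0.9, -0.2, -1.5]
opening: 0.0332
```

{"op": "jog_arm", "data": {
  "motion": [
    {"offset": [30, 4, 0], "roll": 0.05, "hand": 28},
    {"offset": [60, 8, 0], "roll": 0.1, "hand": 28},
    {"offset": [90, 12, 0], "roll": 0.15, "hand": 28},
    {"offset": [120, 17, 0], "roll": 0.2, "hand": 28},
    {"offset": [150, 21, 0], "roll": 0.25, "hand": 28},
    {"offset": [175, 25, 0], "roll": 0.298, "hand": 28},
    {"offset": [194, 27.5, 0], "roll": 0.298, "hand": 28},
    {"offset": [194, 27.5, 0], "roll": 0.298, "hand": 28},
    {"offset": [194, 27.5, 10], "roll": 0.298, "hand": 28},
    {"offset": [194, 27.5, 20], "roll": 0.298, "hand": 28},
    {"offset": [194, 27.5, 25], "roll": 0.298, "hand": 28},
    {"offset": [194, 27.5, 25], "roll": 0.298, "hand": 28},
    {"offset": [194, 27.5, 25], "roll": 0.298, "hand": 28}
  ]
}}

```text
clock: 21.9
tool_pos: [0.4616, -0.0484, 0.1836]
orientation: [179.9, -0.1, -108.4]
force: [-0.1, -0.7, 0.1]
opening: 0.0338
```

{"op": "jog_arm", "data": {
  "motion": [
    {"offset": [0, 0, 2], "roll": 0, "hand": 28},
    {"offset": [0, 0, 4], "roll": 0, "hand": 28},
    {"offset": [0, 0, 6], "roll": 0, "hand": 28},
    {"offset": [0, 0, 8], "roll": 0, "hand": 28},
    {"offset": [0, 0, 8], "roll": 0, "hand": 28}
  ]
}}

```text
clock: 22.32
tool_pos: [0.4617, -0.0488, 0.1761]
orientation: [180.0, -0.0, -108.5]
force: [-1.0, 0.1, -0.3]
opening: 0.0339
```

{"op": "jog_arm", "data": {
  "motion": [
    {"offset": [0, 0, 1], "roll": 0, "hand": 28},
    {"offset": [0, 0, 2], "roll": 0, "hand": 28},
    {"offset": [0, 0, 3], "roll": 0, "hand": 28},
    {"offset": [0, 0, 3], "roll": 0, "hand": 28}
  ]
}}

```text
clock: 22.65
tool_pos: [0.4618, -0.0489, 0.1733]
orientation: [180.0, -0.0, -108.5]
force: [0.6, -0.4, -1.1]
opening: 0.0339
```

{"op": "jog_arm", "data": {
  "motion": [
    {"offset": [0, 0, 1], "roll": 0, "hand": 28},
    {"offset": [0, 0, 2], "roll": 0, "hand": 28},
    {"offset": [0, 0, 2], "roll": 0, "hand": 28}
  ]
}}

```text
clock: 22.9
tool_pos: [0.4618, -0.0488, 0.1713]
orientation: [180.0, -0.0, -108.5]
force: [0.8, -0.7, -1.2]
opening: 0.034
```

{"op": "jog_arm", "data": {
  "motion": [
    {"offset": [0, 0, 1], "roll": 0, "hand": 28},
    {"offset": [0, 0, 2], "roll": 0, "hand": 28},
    {"offset": [0, 0, 2], "roll": 0, "hand": 28}
  ]
}}

```text
clock: 23.15
tool_pos: [0.4618, -0.0488, 0.1692]
orientation: [180.0, -0.0, -108.5]
force: [0.2, 0.6, -0.6]
opening: 0.0338
```

{"op": "jog_arm", "data": {
  "motion": [
    {"offset": [0, 0, 1], "roll": 0, "hand": 28},
    {"offset": [0, 0, 2], "roll": 0, "hand": 28},
    {"offset": [0, 0, 2], "roll": 0, "hand": 28}
  ]
}}

```text
clock: 23.4
tool_pos: [0.4618, -0.0488, 0.1673]
orientation: [180.0, -0.0, -108.5]
force: [0.1, 0.3, -0.7]
opening: 0.0336
```

{"op": "jog_arm", "data": {
  "motion": [
    {"offset": [0, 0, 1], "roll": 0, "hand": 28},
    {"offset": [0, 0, 2], "roll": 0, "hand": 28},
    {"offset": [0, 0, 2], "roll": 0, "hand": 28}
  ]
}}

```text
clock: 23.65
tool_pos: [0.4617, -0.0488, 0.1655]
orientation: [180.0, -0.0, -108.4]
force: [-1.9, 1.7, 3.9]
opening: 0.0339
```

Contact with the catch has begun (spigot end about 12 mm in). I'll continue gently.

{"op": "jog_arm", "data": {
  "motion": [
    {"offset": [0, 0, 1], "roll": 0, "hand": 28},
    {"offset": [0, 0, 1], "roll": 0, "hand": 28},
    {"offset": [0, 0, 1], "roll": 0, "hand": 28}
  ]
}}

```text
clock: 23.9
tool_pos: [0.4618, -0.0488, 0.1647]
orientation: [180.0, -0.0, -108.4]
force: [-3.2, 0.3, 5.1]
opening: 0.0339
```

{"op": "jog_arm", "data": {
  "motion": [
    {"offset": [0, 0, 1], "roll": 0, "hand": 28},
    {"offset": [0, 0, 1], "roll": 0, "hand": 28},
    {"offset": [0, 0, 1], "roll": 0, "hand": 28}
  ]
}}

```text
clock: 24.15
tool_pos: [0.4618, -0.0488, 0.1637]
orientation: [180.0, -0.0, -108.4]
force: [-3.2, 1.5, 5.5]
opening: 0.0337
```

{"op": "jog_arm", "data": {
  "motion": [
    {"offset": [0, 0, 1], "roll": 0, "hand": 28},
    {"offset": [0, 0, 1], "roll": 0, "hand": 28},
    {"offset": [0, 0, 1], "roll": 0, "hand": 28}
  ]
}}

```text
clock: 24.4
tool_pos: [0.4618, -0.0488, 0.1628]
orientation: [180.0, -0.0, -108.4]
force: [-4.0, 0.9, 7.0]
opening: 0.0339
```

{"op": "jog_arm", "data": {
  "motion": [
    {"offset": [0, 0, 1], "roll": 0, "hand": 28},
    {"offset": [0, 0, 2], "roll": 0, "hand": 28},
    {"offset": [0, 0, 2], "roll": 0, "hand": 28}
  ]
}}

```text
clock: 24.65
tool_pos: [0.4617, -0.0488, 0.1608]
orientation: [180.0, -0.0, -108.4]
force: [-3.8, 1.7, 7.3]
opening: 0.0338
```

{"op": "jog_arm", "data": {
  "motion": [
    {"offset": [0, 0, 1], "roll": 0, "hand": 28},
    {"offset": [0, 0, 2], "roll": 0, "hand": 28},
    {"offset": [0, 0, 2], "roll": 0, "hand": 28}
  ]
}}

```text
clock: 24.9
tool_pos: [0.4617, -0.0488, 0.1589]
orientation: [180.0, -0.0, -108.4]
force: [-5.1, 1.6, 8.7]
opening: 0.034
```

{"op": "jog_arm", "data": {
  "motion": [
    {"offset": [0, 0, 1], "roll": 0, "hand": 28},
    {"offset": [0, 0, 1], "roll": 0, "hand": 28},
    {"offset": [0, 0, 1], "roll": 0, "hand": 28}
  ]
}}

```text
clock: 25.15
tool_pos: [0.4619, -0.0489, 0.1582]
orientation: [-180.0, -0.0, -108.4]
force: [-6.0, 1.9, 10.6]
opening: 0.0338
```

{"op": "jog_arm", "data": {
  "motion": [
    {"offset": [0, 0, 1], "roll": 0, "hand": 28},
    {"offset": [0, 0, 1], "roll": 0, "hand": 28},
    {"offset": [0, 0, 1], "roll": 0, "hand": 28}
  ]
}}

```text
clock: 25.4
tool_pos: [0.4622, -0.0489, 0.1576]
orientation: [-179.9, 0.0, -108.4]
force: [-5.0, 2.0, 11.2]
opening: 0.0336
```

{"op": "jog_arm", "data": {
  "motion": [
    {"offset": [0, 0, 1], "roll": 0, "hand": 28},
    {"offset": [0, 0, 1], "roll": 0, "hand": 28},
    {"offset": [0, 0, 1], "roll": 0, "hand": 28}
  ]
}}

```text
clock: 25.65
tool_pos: [0.4613, -0.0488, 0.1553]
orientation: [179.9, -0.0, -108.5]
force: [-3.9, 1.9, 3.2]
opening: 0.034
```

{"op": "jog_arm", "data": {
  "motion": [
    {"offset": [0, 0, 1], "roll": 0, "hand": 28},
    {"offset": [0, 0, 1], "roll": 0, "hand": 28},
    {"offset": [0, 0, 1], "roll": 0, "hand": 28}
  ]
}}

```text
clock: 25.9
tool_pos: [0.4614, -0.0488, 0.1541]
orientation: [179.9, -0.0, -108.5]
force: [-4.8, 1.7, 2.7]
opening: 0.0337
```

{"op": "jog_arm", "data": {
  "motion": [
    {"offset": [0, 0, 1], "roll": 0, "hand": 28},
    {"offset": [0, 0, 1], "roll": 0, "hand": 28},
    {"offset": [0, 0, 1], "roll": 0, "hand": 28}
  ]
}}

```text
clock: 26.15
tool_pos: [0.4614, -0.0488, 0.1531]
orientation: [179.9, -0.0, -108.5]
force: [-5.3, 1.8, 2.2]
opening: 0.0335
```

{"op": "jog_arm", "data": {
  "motion": [
    {"offset": [0, 0, 1], "roll": 0, "hand": 28},
    {"offset": [0, 0, 1], "roll": 0, "hand": 28},
    {"offset": [0, 0, 1], "roll": 0, "hand": 28}
  ]
}}

```text
clock: 26.4
tool_pos: [0.4614, -0.0488, 0.1524]
orientation: [179.9, -0.0, -108.5]
force: [-5.5, 3.0, 4.2]
opening: 0.0337
```

{"op": "jog_arm", "data": {
  "motion": [
    {"offset": [0, 0, 1], "roll": 0, "hand": 28},
    {"offset": [0, 0, 1], "roll": 0, "hand": 28},
    {"offset": [0, 0, 1], "roll": 0, "hand": 28}
  ]
}}

```text
clock: 26.65
tool_pos: [0.4614, -0.0488, 0.1515]
orientation: [180.0, -0.0, -108.4]
force: [-7.0, 2.8, 6.4]
opening: 0.0337
```

{"op": "jog_arm", "data": {
  "motion": [
    {"offset": [0, 0, 1], "roll": 0, "hand": 28},
    {"offset": [0, 0, 1], "roll": 0, "hand": 28},
    {"offset": [0, 0, 1], "roll": 0, "hand": 28}
  ]
}}

```text
clock: 26.9
tool_pos: [0.4614, -0.0488, 0.1507]
orientation: [180.0, -0.0, -108.4]
force: [-7.1, 3.7, 6.7]
opening: 0.0341
```

{"op": "jog_arm", "data": {
  "motion": [
    {"offset": [0, 0, 1], "roll": 0, "hand": 28},
    {"offset": [0, 0, 1], "roll": 0, "hand": 28},
    {"offset": [0, 0, 1], "roll": 0, "hand": 28}
  ]
}}

```text
clock: 27.15
tool_pos: [0.4622, -0.049, 0.15]
orientation: [-180.0, -0.0, -108.4]
force: [-5.0, 1.3, 6.8]
opening: 0.0337
```

{"op": "jog_arm", "data": {
  "motion": [
    {"offset": [0, 0, 1], "roll": 0, "hand": 28},
    {"offset": [0, 0, 1], "roll": 0, "hand": 28},
    {"offset": [0, 0, 1], "roll": 0, "hand": 28}
  ]
}}

```text
clock: 27.4
tool_pos: [0.4622, -0.049, 0.1491]
orientation: [-180.0, -0.0, -108.4]
force: [-6.1, 1.5, 7.5]
opening: 0.0333
```

{"op": "jog_arm", "data": {
  "motion": [
    {"offset": [0, 0, 1], "roll": 0, "hand": 28},
    {"offset": [0, 0, 1], "roll": 0, "hand": 28},
    {"offset": [0, 0, 1], "roll": 0, "hand": 28}
  ]
}}

```text
clock: 27.65
tool_pos: [0.4622, -0.049, 0.1482]
orientation: [-180.0, -0.0, -108.4]
force: [-6.2, 2.1, 10.2]
opening: 0.0339
```

{"op": "jog_arm", "data": {
  "motion": [
    {"offset": [0, 0, 1], "roll": 0, "hand": 28},
    {"offset": [0, 0, 1], "roll": 0, "hand": 28},
    {"offset": [0, 0, 1], "roll": 0, "hand": 28}
  ]
}}

```text
clock: 27.9
tool_pos: [0.4623, -0.049, 0.1474]
orientation: [-179.9, -0.0, -108.4]
force: [-7.0, 2.2, 11.7]
opening: 0.0335
```

{"op": "jog_arm", "data": {
  "motion": [
    {"offset": [0, 0, 1], "roll": 0, "hand": 28},
    {"offset": [0, 0, 1], "roll": 0, "hand": 28},
    {"offset": [0, 0, 1], "roll": 0, "hand": 28}
  ]
}}

```text
clock: 28.15
tool_pos: [0.4623, -0.049, 0.1467]
orientation: [-179.9, -0.0, -108.4]
force: [-7.1, 3.6, 14.3]
opening: 0.034
```

{"op": "jog_arm", "data": {
  "motion": [
    {"offset": [0, 0, 0.4], "roll": 0, "hand": 28},
    {"offset": [0, 0, 0.8], "roll": 0, "hand": 28},
    {"offset": [0, 0, 0.8], "roll": 0, "hand": 28},
    {"offset": [0, 0, 0.8], "roll": 0, "hand": 28}
  ]
}}

```text
clock: 28.48
tool_pos: [0.4623, -0.049, 0.1461]
orientation: [-179.9, -0.0, -108.4]
force: [-9.1, 2.7, 15.5]
opening: 0.0337
```

{"op": "jog_arm", "data": {
  "motion": [
    {"offset": [0, 0, -1.5], "roll": 0, "hand": 28},
    {"offset": [0, 0, -3], "roll": 0, "hand": 28},
    {"offset": [0, 0, -3], "roll": 0, "hand": 28}
  ]
}}

```text
clock: 28.73
tool_pos: [0.4622, -0.049, 0.1486]
orientation: [-179.9, 0.0, -108.4]
force: [-5.9, 0.9, 8.5]
opening: 0.0337
```

{"op": "jog_arm", "data": {
  "motion": [
    {"offset": [0, 0, -1], "roll": 0, "hand": 28},
    {"offset": [0, 0, -2], "roll": 0, "hand": 28},
    {"offset": [0, 0, -2], "roll": 0, "hand": 28}
  ]
}}

```text
clock: 28.98
tool_pos: [0.4623, -0.049, 0.1503]
orientation: [-180.0, -0.0, -108.4]
force: [-4.9, 0.8, 5.9]
opening: 0.0339
```

{"op": "jog_arm", "data": {
  "motion": [
    {"offset": [0, 0, -1], "roll": 0, "hand": 28},
    {"offset": [0, 0, -1.5], "roll": 0, "hand": 28},
    {"offset": [0, 0, -1.5], "roll": 0, "hand": 28}
  ]
}}

```text
clock: 29.23
tool_pos: [0.4622, -0.0489, 0.1514]
orientation: [-180.0, -0.0, -108.4]
force: [-2.8, 0.7, 3.2]
opening: 0.0337
```

{"op": "jog_arm", "data": {
  "motion": [
    {"offset": [0, 0, -0.5], "roll": 0, "hand": 28},
    {"offset": [0, 0, -1], "roll": 0, "hand": 28},
    {"offset": [0, 0, -1], "roll": 0, "hand": 28}
  ]
}}

```text
clock: 29.48
tool_pos: [0.4622, -0.0489, 0.1519]
orientation: [-180.0, -0.0, -108.5]
force: [-0.1, -1.6, -1.1]
opening: 0.0337
```

Force passes through zero at z ≈ 0.152, about the predicted home height, so the catch is holding against the seal. Opening and withdrawing.

{"op": "jog_arm", "data": {
  "motion": [
    {"offset": [0, 0, 0], "roll": 0, "hand": 36},
    {"offset": [0, 0, 0], "roll": 0, "hand": 40},
    {"offset": [0, 0, 0], "roll": 0, "hand": 46},
    {"offset": [0, 0, 0], "roll": 0, "hand": 54},
    {"offset": [0, 0, 0], "roll": 0, "hand": 60},
    {"offset": [0, 0, -8], "roll": 0, "hand": 60},
    {"offset": [0, 0, -30], "roll": 0, "hand": 60},
    {"offset": [0, 0, -60], "roll": 0, "hand": 60},
    {"offset": [0, 0, -95], "roll": 0, "hand": 60},
    {"offset": [0, 0, -120], "roll": 0, "hand": 60},
    {"offset": [0, 0, -120], "roll": 0, "hand": 60}
  ]
}}

```text
clock: 30.4
tool_pos: [0.4647, -0.0488, 0.2786]
orientation: [-179.5, 0.2, -108.4]
force: [1.7, 0.4, 0.2]
opening: 0.0598
```

{"op": "jog_arm", "data": {
  "motion": [
    {"offset": [30, 0, 0], "roll": 0, "hand": 60},
    {"offset": [65, 0, 0], "roll": 0, "hand": 60},
    {"offset": [100, 0, 0], "roll": 0, "hand": 60},
    {"offset": [120, 0, 0], "roll": 0, "hand": 60},
    {"offset": [120, 0, 0], "roll": 0, "hand": 60},
    {"offset": [120, 0, 0], "roll": 0, "hand": 60}
  ]
}}

```text
clock: 30.9
tool_pos: [0.4236, -0.1635, 0.2727]
orientation: [-180.0, 0.0, -108.6]
force: [0.6, 0.3, -0.1]
opening: 0.0601
```

```bash
python3 - <<'E'
from h import *
o=ctrl.get_obs();print(o['clock'],o['tool_pos'],o['force'],o['opening'])
for n in('side','top','wrist'): snap(n,n[0]+'11')
# side-image change vs start: duster body/neck column profile and top of nozzle
g=lambda f:cv2.cvtColor(cv2.imread(f'pics/{f}.png'),cv2.COLOR_BGR2GRAY).astype(float)
A,B=g('side0'),g('s11')
print('side changed box');D=(cv2.absdiff(cv2.GaussianBlur(A,(3,3),0),cv2.GaussianBlur(B,(3,3),0))>25)[130:260,300:380]
ys,xs=np.where(D);print(len(ys),(ys.min()+130,ys.max()+130,xs.min()+300,xs.max()+300) if len(ys) else None)
print('col along neck axis start/now rows 178-235');c=slice(333,340);print(A[178:236:3,c].mean(1).round().astype(int).tolist());print(B[178:236:3,c].mean(1).round().astype(int).tolist())
A,B=g('top0'),g('t11');D=(cv2.absdiff(A,B)>30).astype(np.uint8)
n,_,st,_=cv2.connectedComponentsWithStats(D);print('top diff blobs x,y,w,h,area',[s.tolist() for s in st[1:] if s[4]>12])
# dish: shift between
r=cv2.phaseCorrelate(A[225:275,300:350].copy(),B[225:275,300:350].copy());print('dish shift px',r)
r=cv2.phaseCorrelate(A[170:205,222:250].copy(),B[170:205,222:250].copy());print('brush shift px',r)
E
```

```text
30.9 [ 0.42359383 -0.16351178  0.27274397] [ 0.58209103  0.33065616 -0.06091658] 0.060128964238558874
side changed box
1321 (np.int64(130), np.int64(198), np.int64(300), np.int64(379))
col along neck axis start/now rows 178-235
[80, 80, 72, 78, 92, 71, 72, 82, 81, 80, 76, 67, 67, 70, 72, 70, 61, 105, 93, 91]
[87, 95, 99, 123, 135, 130, 144, 101, 92, 91, 86, 74, 75, 78, 80, 79, 68, 117, 105, 101]
top diff blobs x,y,w,h,area [[269, 108, 371, 292, 65499], [287, 178, 13, 1, 13], [283, 179, 21, 17, 195], [527, 181, 10, 11, 85], [251, 182, 25, 18, 291], [287, 197, 13, 3, 34], [256, 202, 17, 4, 41], [281, 203, 19, 3, 42], [0, 306, 45, 68, 2064], [358, 312, 23, 8, 146], [294, 352, 39, 48, 1674], [369, 369, 32, 31, 382], [348, 382, 12, 8, 36], [322, 385, 23, 15, 203]]
dish shift px ((-0.6764819284462824, 0.10450516051353276), 0.25432827723519325)
brush shift px ((0.02772052182917939, -0.007096546757296096), 1.0043858499261031)
```

```bash
python3 - <<'E'
from h import *
g=lambda f:cv2.cvtColor(cv2.imread(f'pics/{f}.png'),cv2.COLOR_BGR2GRAY).astype(float)
A,B=g('side0'),g('s11')
y=np.arange(203,218)
for F,n in((A,'start'),(B,'now')):
    p=F[y,330:343].mean(1);p=p/p.mean();d=-np.diff(p)[4:11];d=d.clip(0);print(n,'block/neck edge row',((y[4:11]+.5)*d).sum()/d.sum(),p.round(2).tolist())
print('dish side shift',cv2.phaseCorrelate(A[205:255,255:302].copy(),B[205:255,255:302].copy()))
# flat nozzle in stand: expected slot-top centre pixel, brightness blob in wrist view
print('expected flat in t11',proj('t11',[.495,.202,.104])[0])
E
```

```text
start block/neck edge row 208.69867549668874 [1.11, 1.1, 1.1, 1.09, 1.08, 1.05, 0.98, 0.92, 0.92, 0.92, 0.92, 0.93, 0.94, 0.95, 0.96]
now block/neck edge row 208.94 [1.13, 1.12, 1.11, 1.1, 1.09, 1.06, 0.99, 0.93, 0.9, 0.91, 0.91, 0.92, 0.92, 0.94, 0.95]
dish side shift ((-0.17725649370331453, -0.011113167633808985), 0.5786458803045937)
expected flat in t11 [264.25276668 185.10069226]
```

The cone's block edge sits at the same row as the home nozzle did at the start (208.9 against 208.7 px, so within about 0.5 mm). The dish and brush haven't moved. Handing in.

```bash
python3 -c "
from plant import order;print(order.close_job())"
```

```text
the job is handed in; nothing more can be done
None
```

The cone nozzle is on the duster, the flat nozzle stands in the middle pocket of the stand, and the job was handed in at about 31 s with the gripper clear. I pulled the flat nozzle off with the pads holding the release button in. I then pressed the cone home with up to about 15.5 N.

**Last checks**
- **Cone seated:** after I let off the pressure, the force fell to zero at the predicted home height. The seal was not pushing the nozzle back up, so the catch is holding. In the side camera its shoulder edge is at row 208.9, against 208.7 for the flat nozzle at the start, which agrees within about 0.5 mm.
- **Flat nozzle:** its shoulder met the stand top at the expected depth. The change in the top camera picture is where an upright nozzle in the middle pocket should appear. I had no picture views left, so I did not see it standing there.
- **Brush and dish:** the brush shows no shift. The dish shows -0.18 px in the side view, which is nothing. The top view gave -0.68 px, but that match was poor, probably because of the gripper's shadow.

**What disagreed or went less well**
- **Fingertip position:** in the pictures the fingertips were about 30 mm further back than the stated tool frame puts them. I worked from the pictures and the contact forces instead.
- **First pull:** it met 16 N over 0.3 mm, so I stopped, reseated the grip 2 mm lower with the button visibly going in, and pulled again. The nozzle then slid out; the highest reading on that second pull was 10 N. I can't rule out that the catch was still partly engaged on the first pull.
- **Placing the flat nozzle:** I pressed it onto the stand with 26.5 N, more than needed. That was against the metal stand, not the socket.

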